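Fit a keyed lathe spindle into its spring-backed step pulley and hold it home

ROBOT

A 6-joint arm with a two-finger parallel gripper is mounted at the origin on a cart in front of the work surface, level with it; the furniture and walls round the work are solid. World frame = base frame: x ahead of the robot, y to its left, z up, the work surface at z = 0. Lengths are in mm, angles in degrees, forces in N, time in s.
With the tool pointing down it reaches from about 325 to 925 mm from the base axis. Payload 3.1 kg.
Tool frame: the origin (TCP) lies at the very end of the fingers, on their centre line; the grasp point (between the pads) lies grasp_offset behind it (grasp_offset is the distance from the TCP to the grasp point, in mm); z points along the fingers, x is the direction in which the jaws open and shut, and the axes are right-handed (so a half turn about z gives the same grasp; the last joint's range is limited). The gripper opens to 85 mm and grips with 20 to 120 N. Pads are 22 mm wide; open, the fingers measure 114 mm over their backs; the gripper's body (76 mm by 85 mm) begins 54 mm behind the grasp point. The pads swing forward as they close: fully open they stand 13 mm farther back than shut.
Start: joints at [62.498, 12.427, 92.441, -0, 75.132, -6.429], TCP at [224.71, 583.219, 231.3] pointing down, gripper open.
Joint ranges: [-157.48, 157.48], [-44.54, 120.13], [17.64, 146.25], [-64.5, 244.5], [7.68, 150.69], [-147.95, 147.95]. Speed limits (degrees/s): [159.86, 159.86, 180, 180, 180, 180].

INTERFACE

Orientations are given as [roll, pitch, yaw] about the fixed x, y, z axes, in that order (R = Rz(yaw) Ry(pitch) Rx(roll)).
In Python, from station import * gives the robot as it stands. Calls block until the motion is done:
- goto(position, orientation): joint-space move of the TCP to a pose.
- move_l(position, attitude=None, speed=150): straight line of the TCP; attitude=None keeps the orientation; speed is the mean speed in mm/s.
- move_j(angles): joint-space move.
- grip(opening, squeeze=None): finger opening in mm; squeeze is the grip in N (None keeps the last); returns when the fingers have stopped.
- wait(seconds).
- solve_ik(position, orientation): joint angles nearest the present ones, or None.
- get_obs(): the state.
- get_image(name): name is "scene" or "top" or "wrist"; returns the picture (480x640x3 uint8, red, green, blue); there is no depth.
- get_calibration(name): a dict with "fx", "fy", "cx", "cy" (pixels), "R" (3x3) and "t" (3): a world point X has camera coordinates R X + t; the wrist camera has in their place "mount" (4x4, takes a point from camera to tool coordinates, whose origin is the TCP and whose axes are the tool frame's). Camera axes: x right, y down, z forward; pixel columns grow to the right and rows downward; lengths in mm; the calibration is good to about 2 mm. A picture is of the moment at which its call begins: read the wrist's pose just before it. get_calibration takes no time and is no camera call.
A pose or a line that the arm cannot do raises Unreachable and nothing moves.
- sign_off(): hands the job in, once; it reports no verdict.
Trained networks look in the newest picture that a camera, given by its name, has taken for a name from the list of things; names that differ only in an ending like _2 or _b are one class to them, and where a whole thing is asked for, a point or a joint stands for the part that bears it (a point fixed in the world has none). Each returns a list of dicts, best first, with "score" (0 to 1); they miss things now and then, are a little off and sometimes report something else, mostly with a low value. They report only what shows in the picture. A call takes as long as a camera call.
- spot_in(name, camera): "extent" ([centre column, centre row, width, height] in pixels, round what is visible of it).
- regions_of(name, camera): "region" (480x640 bool, what is visible of it) and "extent" ([centre column, centre row, width, height] in pixels, round what is visible of it).
The state is a dict: "t": time; "joint_pos": joint angles; "qvel": joint speeds; "effort": joint torques, N m; "tcp_pos": TCP position; "ee_rot": TCP orientation; "wrist_force": force on the tool from outside, world axes, zero at the start; "moment": the same for the moment, N m; "grip_width": finger opening in mm.
Only numpy, scipy, OpenCV 4.12 (cv2) and the standard library are available. Lean on these libraries where they do the work, as an engineer would, in place of code of your own. Each camera call takes 0.05 s, during which the arm holds its last target. There are 200 camera calls.

TASK

Lift the lathe spindle out of its wooden rest block by its threaded nose, lower its plain end into the bore of the aluminium step pulley, and turn it until its brass key slips into the keyway. Keep pushing until its collar sits on the hub and the pulley has sunk against its spring as far as it goes, and finish like that: still gripping the spindle and holding it pressed down, so that I can fit the circlip on its end underneath. Leave the other things on the bench where they are.

Things in the scene. Friction and masses are not known exactly. Their poses are not given: they have to be found in the camera images.
- spindle: steel lathe spindle, loose, 0.37 to 0.63 kg, upright in the rest block. Origin: centre of its lower end; z up its axis. Going up: body 24 mm diameter to 80 mm (3 mm chamfer at the lower end), collar 44 mm diameter from 80 to 90 mm, threaded nose 30 mm diameter from 90 to 138 mm. Grip the nose; fingertips may rest on the collar. A yellow mark on the collar stands above the key (-x side)
- spindle_key (a point): lower end of the spindle's brass key, 28 mm above the spindle's lower end and 14 mm from its axis on its -x side. The key is 8 mm wide, stands 4 mm proud of the body, reaches from 28 to 68 mm above the lower end and has half-round ends
- spindle_shoulder (a point): centre of the underside of the spindle's collar, 80 mm above its lower end; axes as the spindle's
- rest_block: block of pale wood, fixed, 70 mm (x) by 100 mm (y) by 35 mm high; origin: centre of its underside. The spindle stands 20 mm deep in a 25.4 mm hole in its middle, its lower end 15 mm above the bench. The smaller empty hole beside it is not used
- headstock: grey casting that carries the pulley, fixed; origin: on the bench under the pulley's axis, z up. Its foot plate, 140 x 116 x 12 mm, reaches 85 mm from the axis on the -x side. It is open under the pulley for the spindle's end
- hub_mouth (a point): centre of the pulley's hub face, the mouth of its bore, 125 mm above the bench while the pulley is up; z up the bore. The pulley is aluminium, 104 mm across below, in three steps to 64 mm, with a hub 48 mm in diameter 8 mm above the top step. It cannot turn. The bore is 25.6 mm in diameter and goes right through
- keyway (a point): top end of the keyway in the hub face, 14.5 mm from the axis on the hub's -x side; a yellow mark on the top step points to it. The keyway is 9.6 mm wide and 4.2 mm deep, full length. The key fits when the spindle's x axis lies along this x axis (about 3 degrees); else its lower end rests on the hub face, the collar's underside 52 mm above it
- pulley (a joint): how far the pulley has sunk on its spring, m: 0 when up, 0.010 when down on its stop. It starts to sink at about 10 N and reaches the stop at about 18 N of downward push, the spindle's own weight included
- mallet: wooden mallet lying on the bench, 231 x 100 x 60 mm; leave alone; origin: centre of its underside
- caliper: steel caliper lying flat, 73 x 210 x 13 mm; leave alone; origin: centre of its underside
- pin_spanner: flat black pin spanner, 33 x 195 x 8 mm; leave alone; origin: centre of its underside
- wax_tin: round pale-wood tin with a grey lid, 79 mm across, 47 mm high; leave alone; origin: centre of its underside

How it is judged (in metres and radians):
On the way, in this order (a step that is already met when the one before it is completed fails the run):
1. the spindle is lifted clear of the rest block in the fingers (height (world z) of spindle above 0.045 m and contact force between the fingers and spindle above 1 N), for 0.1 s.
2. the spindle is in the bore and its key has slipped into the keyway (z of spindle_shoulder in the frame of hub_mouth below 0.045 m and horizontal distance between spindle_shoulder and hub_mouth below 0.004 m and angle between the x axis of spindle and the x axis of hub_mouth, either way round below 0.2 rad), for 0.05 s.
At the end, for the whole second after the job is handed in: The key is in the keyway (spindle within 0.2 rad of the hub and within 3 mm of its axis), the collar is on the hub face (gap under 2 mm), the pulley is pressed down at least 7.5 of its 10 mm, and the fingers still hold the spindle (more than 2 N), all through the last second (z of spindle_shoulder in the frame of hub_mouth below 0.002 m and horizontal distance between spindle_shoulder and hub_mouth below 0.003 m and angle between the x axis of spindle and the x axis of hub_mouth, either way round below 0.2 rad and value of joint pulley above 0.0075 m and contact force between the fingers and spindle above 2 N); the arm keeps its last pose, push and grip.
It fails at once if the mallet, the caliper, the pin spanner or the wax tin was moved by more than 25 mm (distance of any of mallet, caliper, pin_spanner, wax_tin from where it was at the start of the episode above 0.025 m).
It also fails if it takes over 40 s, if anything falls off the work surface, if the arm or the gripper's body presses on something with over 40 N, if the wrist force passes 120 N, or if a joint passes its speed limit or range.

## Working session

There is one attempt and no reset: what is moved stays moved. The work goes in short steps, each a Python script; the robot and the scene stay as the last script left them, time stands still between calls to the robot, and variables do not carry over. Pictures are saved under pics/ and viewed, about 8 in all and at most 12, crops included, and the job is handed in when it is done.

```bash
mkdir -p pics; ls
python3 - <<'E'
from station import *
import cv2,numpy as np
ims=[]
for n in ["scene","top"]:
    im=get_image(n); cv2.imwrite(f"pics/{n}0.png",im[:,:,::-1]); 
    c=get_calibration(n); print(n,c)
    for k in ["spindle","rest_block","headstock","pulley","keyway","hub_mouth","spindle_key","mallet","wax_tin"]:
        try: print(k,[(np.round(d["extent"]).tolist(),round(d["score"],2)) for d in spot_in(k,n)[:2]])
        except Exception as e: print(k,e)
print(get_calibration("wrist")); print(get_obs())
try: print(grasp_offset)
except Exception as e: print(e)
E
```

```text
pics
scene {'fx': 531.338698178699, 'fy': 531.338698178699, 'cx': 318.1053391377319, 'cy': 239.60400001029984, 'R': array([[ 0.79295863, -0.60923936,  0.00663344],
       [-0.34821589, -0.46210251, -0.81560221],
       [ 0.4999623 ,  0.64442895, -0.578575  ]]), 't': array([-385.28432891,  348.33081229, 1116.34495424])}
spindle [([376.0, 306.0, 14.0, 45.0], 0.86)]
rest_block [([375.0, 332.0, 47.0, 42.0], 0.61)]
headstock [([237.0, 253.0, 59.0, 61.0], 0.64)]
pulley [([237.0, 238.0, 36.0, 28.0], 0.84)]
keyway [([239.0, 238.0, 41.0, 30.0], 0.78)]
hub_mouth [([240.0, 236.0, 38.0, 28.0], 0.62), ([343.0, 279.0, 31.0, 30.0], 0.38)]
spindle_key [([378.0, 304.0, 19.0, 46.0], 0.84)]
mallet [([203.0, 218.0, 76.0, 32.0], 0.64)]
wax_tin [([341.0, 278.0, 28.0, 32.0], 0.84), ([239.0, 237.0, 38.0, 29.0], 0.34)]
top {'fx': 450.06428333712216, 'fy': 450.06428333712216, 'cx': 325.3489291538097, 'cy': 243.0337026338322, 'R': array([[-0.01538624, -0.99984079,  0.00903601],
       [-0.98938455,  0.01391804, -0.14465306],
       [ 0.14450426, -0.01116576, -0.98944118]]), 't': array([ 110.78646058,  567.3565
[... 1011 characters left out ...]
     1.00000000e+00]])}
{'t': 1.0, 'joint_pos': array([ 6.24991336e+01,  1.24265114e+01,  9.24398206e+01,  7.06617687e-06,
        7.51331315e+01, -6.42903896e+00]), 'qvel': array([-0.00179597, -0.05039227,  0.03408843, -0.01771202,  0.00191927,
        0.09241077]), 'effort': array([-1.72323662e-04, -3.96897662e+01, -3.04267359e+01, -1.60134528e-05,
        7.37393566e-04,  1.63997765e-06]), 'tcp_pos': array([224.70292212, 583.22767703, 231.32134716]), 'ee_rot': array([ 1.79999947e+02, -5.33992875e-04,  6.89281708e+01]), 'wrist_force': array([-0.00507928, -0.78280711,  0.35478886]), 'moment': array([ 0.03844721,  0.01309808, -0.01235353]), 'grip_width': 85.03645909308631}
18.700000000000003
```

```bash
cat > h.py <<'E'
from station import *
import cv2,numpy as np
from scipy.spatial.transform import Rotation as Ro
def ray(cam,uv,obs=None):
    c=get_calibration(cam); d=np.array([(uv[0]-c["cx"])/c["fx"],(uv[1]-c["cy"])/c["fy"],1.])
    if cam!="wrist": return -c["R"].T@c["t"], c["R"].T@d
    R=Ro.from_euler("xyz",obs["ee_rot"],degrees=True).as_matrix(); M=c["mount"].copy()
    if np.abs(M[:3,3]).max()<1: M[:3,3]*=1000
    return R@M[:3,3]+obs["tcp_pos"], R@M[:3,:3]@d
def at_z(cam,uv,z,obs=None):
    o,d=ray(cam,uv,obs); return o+d*(z-o[2])/d[2]
def proj(X,obs):
    c=get_calibration("wrist"); R=Ro.from_euler("xyz",obs["ee_rot"],degrees=True).as_matrix()
    p=c["mount"][:3,:3].T@(R.T@(np.asarray(X,float)-obs["tcp_pos"])-c["mount"][:3,3])
    return np.array([c["cx"]+c["fx"]*p[0]/p[2],c["cy"]+c["fy"]*p[1]/p[2]])
E
python3 - <<'E'
from h import *
a=cv2.imread("pics/top0.png"); b=cv2.imread("pics/scene0.png")
A=cv2.resize(a[190:340,130:470],None,fx=2.35,fy=2.35,interpolation=3)[:,:800]
B=cv2.resize(b[180:370,140:440],(384,243),interpolation=3)
C=np.zeros((600,800,3),np.uint8); C[:A.shape[0],:A.shape[1]]=A; C[355:598,:384]=B; C[355:598,400:800]=cv2.resize(b,(400,300))[30:273]
cv2.imwrite("pics/a.png",C)
print(at_z("top",(421,251),153),at_z("scene",(376,285),153),at_z("top",(258,293),117), at_z("top",(412,255),35),at_z("top",(260,297),0))
print(at_z("top",(351,238),47),at_z("top",(190,294),30))
E
```

```text
[ 528.46038691 -141.05680324  153.        ] [ 538.76471339 -144.81070839  153.        ] [429.02986944 280.32124012 117.        ] [ 532.19266129 -141.70518082   35.        ] [421.88564465 290.81979073   0.        ]
[581.28350753  30.24670268  47.        ] [432.30475694 481.59685263  30.        ]
```

View pics/a.png

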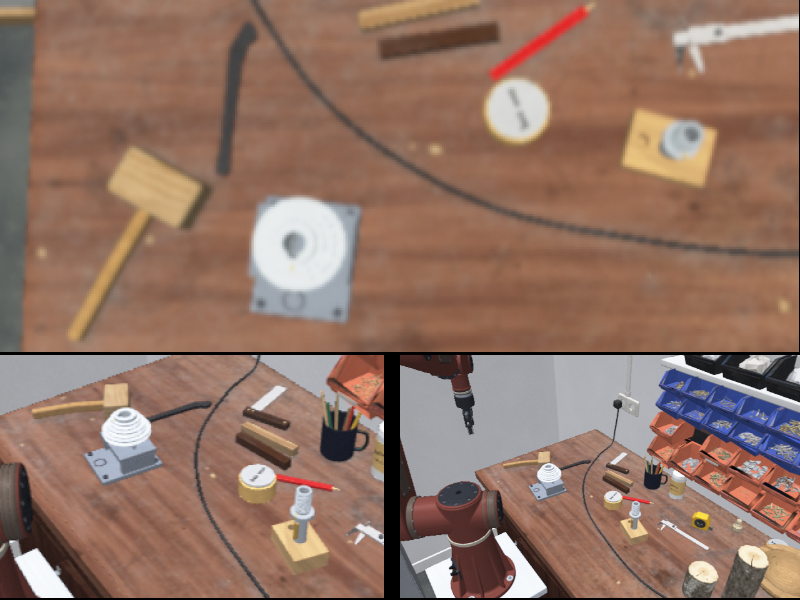

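Run:
```python
from h import *
import json
ob=[]
def shot(n,p,yaw):
    goto(p,[180,0,yaw]); wait(0.2)
    o=get_obs(); im=get_image("wrist"); cv2.imwrite(f"pics/{n}.png",im[:,:,::-1])
    json.dump({k:o[k].tolist() for k in("tcp_pos","ee_rot")},open(f"pics/{n}.json","w"))
    print(n,o["t"],o["tcp_pos"].round(1),o["ee_rot"].round(2),o["joint_pos"].round(0))
    for k in (["hub_mouth","keyway"] if n[0]=="h" else ["spindle"]):
        print(k,[(np.round(d["extent"]).tolist(),round(d["score"],2)) for d in spot_in(k,"wrist")[:2]])
shot("h1",[427,281,235],120)
shot("h2",[427,281,235],-60)
shot("s1",[531,-142,230],-60)
shot("s2",[531,-142,230],120)
C=np.vstack([np.hstack([cv2.resize(cv2.imread(f"pics/{a}.png"),(400,300)) for a in r]) for r in (("h1","h2"),("s1","s2"))])
cv2.imwrite("pics/b.png",C)
```

```text
h1 2.575 [426.7 281.7 235. ] [ 1.8000e+02 -1.0000e-02  1.2007e+02] [ 26.  -2. 107.   0.  74. -95.]
hub_mouth [([321.0, 225.0, 122.0, 120.0], 0.78)]
keyway [([321.0, 226.0, 121.0, 119.0], 0.57), ([45.0, 219.0, 91.0, 80.0], 0.25)]
h2 5.575 [427. 281. 235.] [-180.    0.  -60.] [ 25.  -2. 107.   0.  74.  85.]
hub_mouth [([314.0, 216.0, 122.0, 117.0], 0.78), ([131.0, 83.0, 234.0, 160.0], 0.44)]
keyway [([314.0, 217.0, 117.0, 115.0], 0.92)]
s1 7.525 [ 531.2 -141.   230. ] [-1.7999e+02  1.0000e-02 -5.9900e+01] [-22.   3. 103.   0.  74.  38.]
spindle [([334.0, 230.0, 53.0, 69.0], 0.58)]
s2 10.475 [ 531. -142.  230.] [180.  -0. 120.] [ -22.    3.  103.    0.   74. -142.]
spindle [([307.0, 237.0, 56.0, 72.0], 0.57)]
```

View pics/b.png

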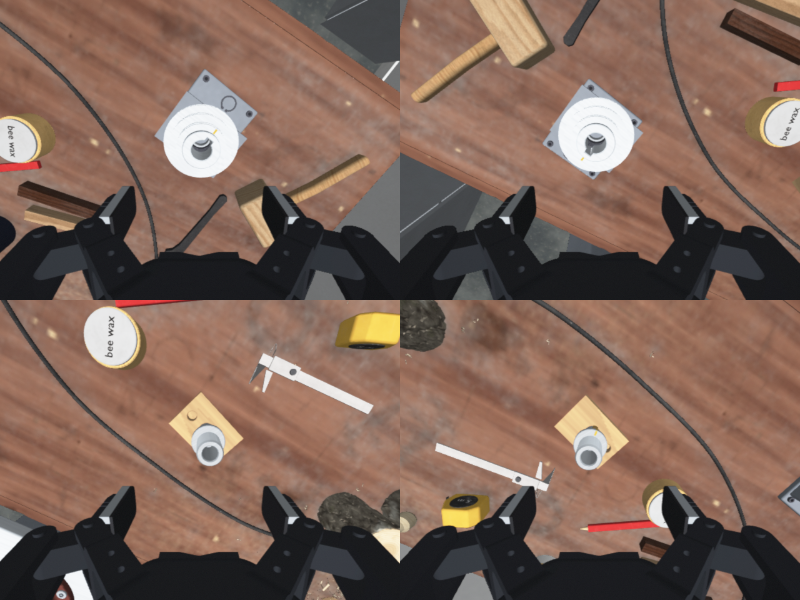

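Run:
```python
from h import *
def crop(n,x,y,w,s): return cv2.resize(cv2.imread(f"pics/{n}.png")[y:y+w*3//4,x:x+w],(400,300),interpolation=3)
C=np.vstack([np.hstack([crop("h1",260,185,100,0),crop("h2",255,180,100,0)]),np.hstack([crop("s1",285,190,100,0),crop("s2",260,195,100,0)])])
cv2.imwrite("pics/c.png",C)
```

```text
(no output)
```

View pics/c.png

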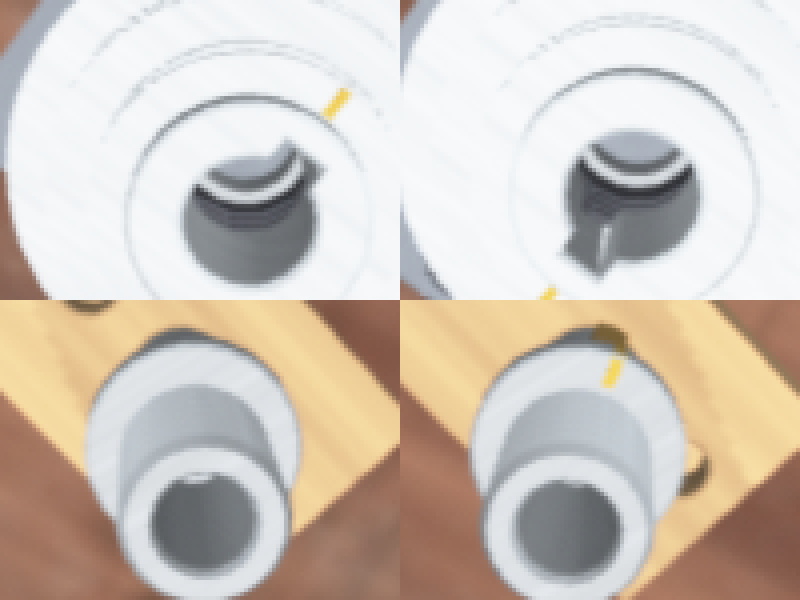

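Run:
```python
from h import *
import json
L=lambda n:{k:np.array(v) for k,v in json.load(open(f"pics/{n}.json")).items()}
O={n:L(n) for n in("h1","h2","s1","s2")}
hub=[at_z("wrist",uv,125,O[n]) for n,uv in(("h1",(322.4,240)),("h2",(313.3,229)))]
spt=[at_z("wrist",uv,153,O[n]) for n,uv in(("s1",(336,246)),("s2",(301.8,252.2)))]
mk=[at_z("wrist",uv,117,O[n]) for n,uv in(("h1",(344,211.2)),("h2",(292,253.5)))]
sm=at_z("wrist",(313,213.3),105,O["s2"])
print(hub,spt,mk,sm)
for n,h,m in zip("12",hub,mk): v=h-m;print("hub yaw",np.degrees(np.arctan2(v[1],v[0])),np.hypot(*v[:2]))
for h in (spt[1],(spt[0]+spt[1])/2): v=h-sm;print("sp yaw",np.degrees(np.arctan2(v[1],v[0])),np.hypot(*v[:2]))
```

```text
[array([428.47200814, 286.86884592, 125.        ]), array([429.33130368, 286.25480991, 125.        ])] [array([ 538.88865473, -150.56225756,  153.        ]), array([ 538.56214635, -150.03578116,  153.        ])] [array([402.16895019, 290.88392101, 117.        ]), array([401.27373299, 289.90819366, 117.        ])] [ 521.25392524 -151.98603009  105.        ]
hub yaw -8.679015741928522 26.60773732766157
hub yaw -7.418758960686328 28.294424992276642
sp yaw 6.428835471964061 17.41774925407312
sp yaw 5.515267922092366 17.552733531783463
```

Run:
```python
from h import *
import json
goto([538.7,-150.3,200],[180,0,90]); grip(60,100)
move_l([538.7,-150.3,107.5],speed=120); wait(0.1); print(get_obs()["wrist_force"])
grip(20,100); wait(0.2); o=get_obs(); print(o["t"],o["grip_width"],o["tcp_pos"],o["wrist_force"])
move_l([538.7,-150.3,242],speed=100); wait(0.2); o=get_obs(); print(o["t"],o["grip_width"],o["tcp_pos"],o["wrist_force"])
goto([428.9,286.6,247],[180,0,76]); wait(0.3)
o=get_obs(); im=get_image("wrist"); cv2.imwrite("pics/g1.png",im[:,:,::-1]); print(o["t"],o["tcp_pos"],o["ee_rot"],o["joint_pos"].round(),o["wrist_force"])
json.dump({k:o[k].tolist() for k in("tcp_pos","ee_rot")},open("pics/g1.json","w"))
cv2.imwrite("pics/d.png",np.hstack([cv2.resize(im[:,:,::-1],(400,300)),cv2.resize(im[180:330,220:420,::-1],(400,300),interpolation=3)]))
```

```text
[ 0.67227529 -0.51293412  0.27749751]
13.1167 28.129708202827267 [ 539.42071497 -150.47641277  108.53493332] [-1.66701672  0.74937459  6.09968765]
14.8083 28.081529120250238 [ 538.3994123  -150.16554647  241.32615482] [-0.97289501 -0.20460075 -5.21044222]
16.7583 [429.29566491 286.08016226 246.96859577] [1.79998167e+02 4.84715431e-03 7.59357603e+01] [ 26.  -2. 106.  -0.  76. -50.] [-0.04430608 -0.35426564 -6.050087  ]
```

View pics/d.png

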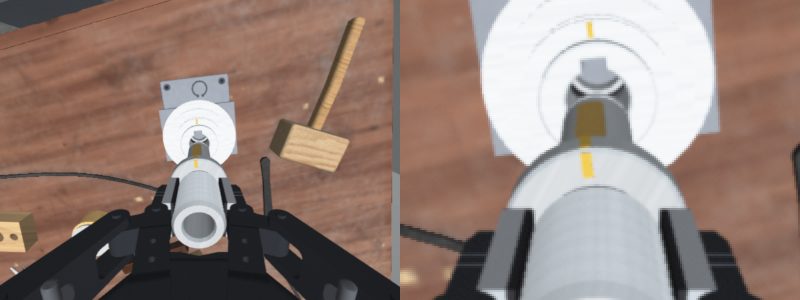

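Run:
```python
from h import *
import json
im=cv2.imread("pics/g1.png")
A=cv2.resize(im[180:270,270:370],(600,540),interpolation=3)
cv2.imwrite("pics/e.png",A)
o={k:np.array(v) for k,v in json.load(open("pics/g1.json")).items()}
R=Ro.from_euler("xyz",o["ee_rot"],degrees=True).as_matrix()
for n,uv,z in(("hubmark",(315,195.5),117),("keyway",(317.5,210),125),("collar out",(313,255),243.5),("collar in",(314,269),243.5),("key low",(316,232),181.5)):
    p=at_z("wrist",uv,z,o); print(n,p,R.T@(p-o["tcp_pos"]))
for zz in (125,): print("hub tool",R.T@(np.array([428.9,286.6,125])-o["tcp_pos"]))
```

```text
hubmark [402.68425548 290.65965793 117.        ] [ -2.0136135  -26.93072155 129.96790517]
keyway [412.90265834 290.15315771 125.        ] [-2.24372809e-02 -1.68952865e+01  1.21968058e+02]
collar out [407.75912936 289.41537156 243.5       ] [ -1.9980595  -21.7015526    3.46807061]
collar in [414.38839083 288.19670163 243.5       ] [ -1.56922404 -14.97486218   3.46824951]
key low [414.5674405  288.79326194 181.5       ] [ -0.94179037 -14.9481329   65.46819754]
hub tool [  0.41842303  -0.51403157 121.96854442]
```

View pics/e.png

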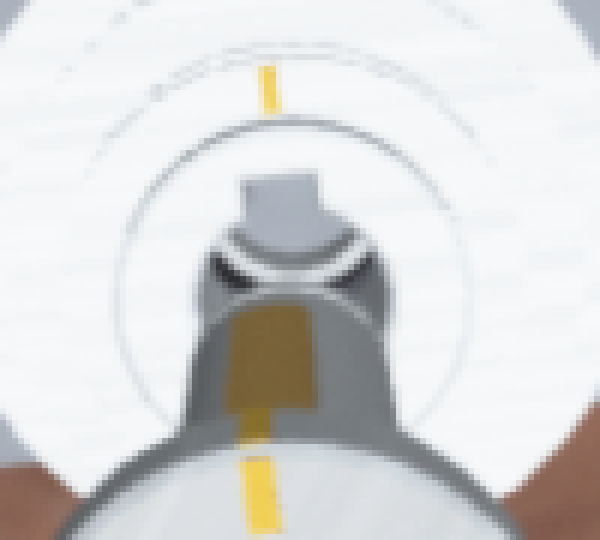

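```bash
cat >> h.py <<'E'
def down(x,y,zs,yaw,lim,speed=60):
    for z in zs:
        move_l([x,y,z],[180,0,yaw],speed=speed); o=get_obs()
        print(round(o["t"],2),z,o["tcp_pos"].round(1),o["ee_rot"][2].round(1),o["wrist_force"].round(1),o["moment"].round(2))
        if o["wrist_force"][2]>lim or np.hypot(*o["wrist_force"][:2])>lim: return False
    return True
E
python3 - <<'E'
from h import *
down(429.1,286.7,[225,218,214,208,200,194],76,8)
E
```

```text
17.32 225 [428.7 286.5 224.2] 76.0 [-0.4 -0.6 -5.8] [ 0.03 -0.03 -0.01]
17.59 218 [428.7 286.5 217.5] 76.0 [ 0.6 -0.4 -6.4] [ 0.05 -0.05 -0.  ]
17.84 214 [428.9 286.6 213.7] 76.0 [-0.2  0.5 -6.3] [0.01 0.04 0.07]
18.09 208 [428.8 286.5 207.3] 76.0 [ 0.7 -0.1 -6.3] [ 0.03 -0.02  0.04]
18.38 200 [428.8 286.6 199.2] 76.0 [ 0.1 -0.3 -5.4] [-0.04 -0.02 -0.  ]
18.62 194 [428.8 286.6 193.4] 76.0 [-0.3  0.8 -5. ] [-0.02  0.02  0.05]
```

Run:
```python
from h import *
down(428.9,286.6,[190,187,184,180,170,158,148,142],76,5)
```

```text
18.88 190 [428.7 286.5 189.6] 76.0 [ 0.4  0.8 -5.4] [ 0.04 -0.01 -0.02]
19.12 187 [428.7 286.5 186.7] 76.0 [ 0.4 -0.3 -5.8] [-0.04 -0.05 -0.01]
19.38 184 [428.6 286.5 183.7] 76.0 [-0.3  0.1 -6.3] [-0.06  0.01 -0.03]
19.62 180 [428.6 286.5 179.5] 76.0 [ 0.9  0.9 -6.3] [ 0.03 -0.01  0.02]
19.94 170 [428.6 286.5 169.2] 76.0 [ 0.2 -0.1 -5.8] [ 0.02 -0.03 -0.02]
20.29 158 [428.5 286.5 157.3] 76.0 [-0.   0.3 -5.3] [-0.04  0.03 -0.03]
20.61 148 [428.6 286.5 147.4] 76.0 [ 0.4 -0.1 -6.2] [ 0.02 -0.02  0.03]
20.86 142 [428.5 286.5 141.4] 76.0 [-0.5  0.7 -4.9] [0.01 0.06 0.01]
```

Run:
```python
from h import *
grip(20,120)
down(428.8,286.6,[139,137,135,133,131,129,128,127,126,125,124,123,122,121,120],76,26,30)
wait(0.5);o=get_obs();print(o["t"],o["tcp_pos"],o["wrist_force"],o["grip_width"])
a=get_image("wrist");b=get_image("scene")
cv2.imwrite("pics/f.png",np.hstack([cv2.resize(a[120:420,120:520],(400,300)),cv2.resize(b[205:280,190:290],(400,300),interpolation=3)])[:,:,::-1])
```

```text
21.32 139 [428.6 286.5 138.8] 76.0 [ 0.1 -0.2 -6.2] [-0.03  0.02 -0.04]
21.57 137 [428.8 286.6 138.3] 76.0 [-4.5 -2.2  5.2] [-0.38  0.73 -0.05]
21.82 135 [428.9 286.6 136.4] 76.0 [-4.3 -3.   5.6] [-0.46  0.77 -0.02]
22.07 133 [428.9 286.6 134.6] 76.0 [-5.9 -2.9  7.2] [-0.45  0.9   0.03]
22.32 131 [428.9 286.7 132.9] 76.0 [-6.1 -3.5  9.2] [-0.55  0.93  0.  ]
22.57 129 [428.9 286.7 131.2] 76.0 [-6.9 -3.3  9.8] [-0.61  1.02 -0.01]
22.82 128 [428.9 286.7 130.4] 76.0 [-6.9 -4.3 10.6] [-0.63  1.17  0.01]
23.07 127 [428.9 286.7 129.5] 76.0 [-8.  -3.3 11.9] [-0.59  1.16  0.01]
23.32 126 [428.9 286.7 128.7] 76.0 [-8.  -4.3 12.8] [-0.7   1.22 -0.06]
23.57 125 [428.9 286.7 128.6] 76.0 [-10.2  -5.9  15.8] [-0.9   1.47  0.  ]
23.82 124 [429.  286.7 128.6] 76.0 [-11.   -5.5  20.8] [-1.07  1.86 -0.  ]
24.07 123 [429.  286.7 128.5] 76.0 [-13.6  -7.2  25.7] [-1.24  2.19 -0.04]
24.32 122 [429.  286.7 128.5] 76.0 [-16.3  -8.2  31.5] [-1.44  2.54 -0.05]
24.825 [429.04731798 286.73688544 128.48388106] [-14.96006286  -8.51692271  30.52980337] 27.810514750522447
```

View pics/f.png

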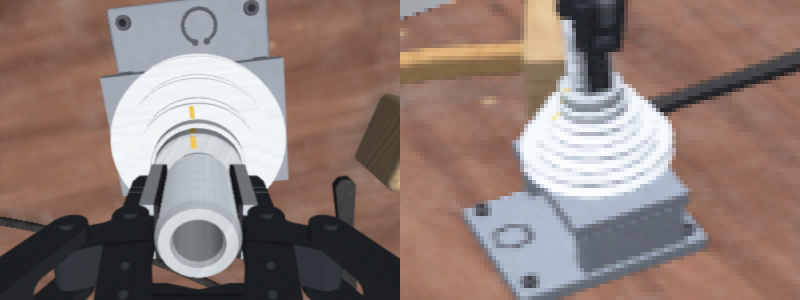

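Run:
```python
from h import *
o=get_obs();print(o["t"],o["tcp_pos"],o["wrist_force"]);sign_off()
```

```text
24.925 [429.04651544 286.73780345 128.48982783] [-16.13345026  -8.15933258  31.42338193]
the job is handed in; nothing more can be done
```

The spindle is in the pulley bore with its key in the keyway. The collar is on the hub and the pulley is held down on its stop. I handed the job in at 24.9 s, with the arm still gripping and pressing.

- **Lift and alignment:** I found the hub and spindle with the wrist camera, gripped the threaded nose and lifted the spindle clear. Turning it about 14° lined its key up with the keyway. The key went in on the first descent, with no contact felt until the collar touched the hub.
- **Seating:** The collar touched at a tool height of 138.5 mm and the pulley hit its stop at 128.5 mm, which matches the full 10 mm of travel. The wrist force along the way also fits the 10 to 18 N given for the spring.
- **Final hold:** The fingers are set to grip with 120 N. The wrist reads about 31 N of downward push, plus the spindle's weight.
- **Pictures:** The last pictures show the collar on the hub and the two yellow marks in line. The mallet and pin spanner look undisturbed. I did not take a separate check of the caliper and wax tin at the end, but nothing came near them.
- **Side load:** There is a sideways force of about 18 N at the wrist while pressing. It is probably a slight misalignment or tilt in the grip, and I left it because the spindle had seated fully.

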